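# Unlock the pill carousel and hold the tall jar at the front

## Robot

A 6-joint arm with a two-finger parallel gripper is mounted at the origin on the work surface. World frame = base frame: x ahead of the robot, y to its left, z up, the work surface at z = 0. Lengths are in mm, angles in rad, forces in N, time in s.
With the tool pointing down it reaches from about 350 to 925 mm from the base axis. Payload 6.4 kg.
Tool frame: the origin (TCP) lies where the fingers leave the gripper's body, on its centre line; the fingertips stand 73 mm ahead of it and the grasp point (between the pads) lies 54 mm ahead of it; z points along the fingers, y is the direction in which the jaws open and shut (so a half turn about z gives the same grasp; the last joint's range is limited). The gripper opens to 85 mm and grips with 20 to 120 N. Pads are 22 mm wide; open, the fingers measure 114 mm over their backs; the gripper's body (76 mm by 85 mm) begins 54 mm behind the grasp point. The pads swing forward as they close: fully open they stand 13 mm farther back than shut.
Start: joints at [-1.314, 0.245, 1.558, -0, 1.339, -0.174], TCP at [271.445, -590.62, 303.89] pointing down, gripper open.
Joint ranges: [-3.13, 3.13], [-1.02, 2.26], [0.13, 2.54], [-0.95, 4.09], [0.21, 2.88], [-2.74, 2.74]. Speed limits (rad/s): [2.57, 2.57, 3.14, 3.14, 3.14, 3.14].

## Interface

Orientations are given as [roll, pitch, yaw] about the fixed x, y, z axes, in that order (R = Rz(yaw) Ry(pitch) Rx(roll)).
In Python, from cell import * gives the robot as it stands.
- The arm moves only by the tool arm_command, never from a script. Its argument "targets" is a list of rows, each an object of numbers: "dx", "dy", "dz": the shift along the tool's x, y, z in mm; "turn": the turn about the tool's z in rad; "gripper": the finger opening in mm, from 0 to 85.4. In form: [{"dx": .., "dy": .., "dz": .., "turn": .., "gripper": ..}, ...]. A call has 1 to 20 rows; each row is the pose to reach, as a shift and turn from the pose commanded when the call began, along the tool's axes at that moment; what a row does not reach only later rows make up. A row lasts 1/10 s, in which the tool goes at most 50 mm and 8.59 degrees, less where a joint would pass 70% of its speed; a pose out of reach is approached as far as the arm can. A call with a gripper value outside its range is refused whole. The fingers move at their own pace and stop on an object; "newtons" is the grip in N (left out, the last holds). Time passes only in rows, so rows that repeat a pose let the fingers close. It gives the time, the measured TCP pose, the force and the opening at its end, in the units of the state.
- observe(): the state, without advancing time (a new reading comes with each control period).
- snapshot(name): name is "side" or "top" or "wrist"; returns the picture (480x640x3 uint8, blue, green, red); there is no depth.
- get_calibration(name): a dict with "fx", "fy", "cx", "cy" (pixels), "origin" and "attitude" of the camera in the world. Camera axes: x right, y up, looking along -z (the intrinsics and any distortion apply to the point x, -y, -z); pixel columns grow to the right and rows downward; lengths in mm; the calibration is good to about 2 mm. A picture is of the moment at which its call begins: read the wrist's pose just before it. get_calibration takes no time and is no camera call; for the wrist camera it gives the pose at the moment of the call.
- job_done(): hands the job in, once; it reports no verdict.
The state is a dict: "time_s": time; "joints": joint angles; "qvel": joint speeds; "tau": joint torques, N m; "position": TCP position; "tcp_rot": TCP orientation; "ft_force": force on the tool from outside, world axes, zero at the start; "moment": the same for the moment, N m; "opening": finger opening in mm.
Only numpy, scipy, OpenCV 4.12 (cv2) and the standard library are available. Lean on these libraries where they do the work, as an engineer would, in place of code of your own. Each camera call takes 0.05 s, during which the arm holds its last target. There are 200 camera calls.

## Task

The spring-loaded pill carousel is kept from turning by a thin metal stop plate: slide that plate up out of the slotted holder beside the carousel and put it upright or leaning in the open clear acrylic box, letting go of it there. Then turn the carousel until the one tall jar is lined up with the wedge pointer at the front of the stand, and finish while still holding the carousel still there (it swings back if let go). Leave the other things on the counter where they are.

Things in the scene. Friction and masses are not known exactly. Their poses are not given: they have to be found in the camera images.
- stand: Fixed carousel stand (does not move): round white foot 230 across, with the turntable above it. Origin on the counter, on the turntable's vertical axis; z up, -x is its front (the pointer side), +y its left, where the slotted plate holder stands
- carousel (a joint): Turntable angle (rad), counter-clockwise positive from above; 0 = tall jar at the pointer. At angle q the tall jar is 75 mm from the axis, in the direction pi + q from the stand's +x. End stops -0.35 and 2.4; starts at 1.2 to 2.1. A spring (0.12 N m/rad, friction 0.07 N m) draws it back to about 1.65 from the front, 2 to 4 N at a jar. Blocked at about 0.6 while the plate is in its slot
- table_centre (a point): On the turntable's axis at the disc's top, 50 mm above the counter. The white disc is 220 across and carries five brown jars with white round lids (36 mm across, 26 mm high), screwed fast 72 degrees apart, 75 mm from the axis: one tall (top 150 mm above the counter), four short (tops 102 mm). A steel hub 32 mm across ends 62 mm above the counter
- tall_jar_top (a point): Centre of the top of the tall jar's lid (36 across, 26 mm high, top 150 mm above the counter); turns with the turntable. Any jar may be used to turn the carousel
- tongue_tip (a point): Outer end of the steel tongue that sticks out of the disc's rim to 150 mm from the axis, 12 mm wide, 42 to 50 mm above the counter; turns with the turntable and runs against the stop plate
- pointer (a point): Tip of the grey wedge pointer on the front edge of the stand, 147 mm from the turntable's axis, 20 mm above the counter
- slot (a point): Middle of the mouth of the slotted plate holder, 155 mm from the turntable's axis towards the stand's +y, 36 mm above the counter. Holder 76 mm long (stand's y), 27 mm thick (x); slot 64 mm by 11 mm, its floor 5 mm above the counter
- stop_plate: Flat aluminium stop plate, 8 mm thick (its x), 60 mm wide (its y), 120 mm tall (its z), 80 g, standing loose in the slotted holder with its top edge 125 mm above the counter at the start. Its wide faces are radial to the carousel. Origin at the centre of its underside
- acrylic_box: Fixed open-topped box of clear acrylic, 90 mm (x) by 100 mm (y) outside, 70 mm tall, walls and floor 5 mm thick. Origin at the centre of its underside, z up
- pill_bottle: Bystander, leave it: blue plastic pill bottle with white cap, 48 across and 85 tall mm. Origin at the centre of its underside
- tumbler: Bystander, leave it: sage ceramic tumbler, 76 across, 95 tall mm. Origin at the centre of its underside
- cream_jar: Bystander, leave it: low white ceramic jar, 48 across and 42 tall mm. Origin at the centre of its underside
- carton: Bystander, leave it: pale paper carton lying flat, 45 x 110 x 24 mm. Origin at the centre of its underside
- tin: Bystander, leave it: round metal tin, 60 across and 50 tall mm. Origin at the centre of its underside
- thermometer: Bystander, leave it: white stick thermometer lying flat, 18 x 120 x 11 mm. Origin at the centre of its underside
There are look-alikes about, which are no part of the job. Leave any blue look-alike of the acrylic_box alone.

How it is judged:
By the outcome, as a careful person would: the job done as asked, in the order asked, and still so for the second after the job is handed in, while the arm keeps its last pose, push and grip.
It also fails if it takes over 64 s, if anything falls off the work surface, if the arm or the gripper's body presses on something with over 40 N, if the wrist force passes 120 N, or if a joint passes its speed limit or range.

## Working session

There is one attempt and no reset: what is moved stays moved. The work goes in short steps, Python scripts to look and compute and a tool call to move; the robot and the scene stay as the last step left them, time stands still between calls to the robot, and variables do not carry over. Pictures are saved under pics/ and viewed, about 8 in all and at most 12, crops included, and the job is handed in when it is done.

Besides the shell and the picture viewer there is one more tool, called after "Emit:" in YAML: its name, and indented under it one key for each argument. arm_command: Moves the arm, as the interface text tells. Its arguments: {"type":"object","properties":{"targets":{"type":"array","items":{"type":"object","properties":{"dx":{"type":"number"},"dy":{"type":"number"},"dz":{"type":"number"},"turn":{"type":"number"},"gripper":{"type":"number"}}}},"newtons":{"type":"number"}},"required":["targets"]}

```bash
mkdir -p pics; ls
python3 - <<'E'
from cell import *
import cv2
for n in ("side","top"):
    cv2.imwrite(f"pics/{n}0.png",snapshot(n)); print(n,get_calibration(n))
s=observe(); print({k:s[k] for k in ("time_s","position","tcp_rot","opening")})
E
```

```text
pics
side {'fx': 523.3003499614498, 'fy': 523.3003499614498, 'cx': 323.8636939666501, 'cy': 242.3142132961017, 'origin': array([-61.77227873, 989.37203241, 758.00379721]), 'attitude': array([ 1.02046215, -0.02391106, -2.57442249])}
top {'fx': 487.5653596946404, 'fy': 487.5653596946404, 'cx': 309.1959301046239, 'cy': 240.7550317345136, 'origin': array([ 420.75770575,   52.0276505 , 1125.16999342]), 'attitude': array([ 0.11349079,  0.00435069, -1.55869056])}
{'time_s': 0.1, 'position': array([ 271.35794931, -590.23066694,  302.86869568]), 'tcp_rot': array([-3.13983945e+00, -3.09002895e-04,  4.30870813e-01]), 'opening': 85.46142160458365}
```

View pics/top0.png

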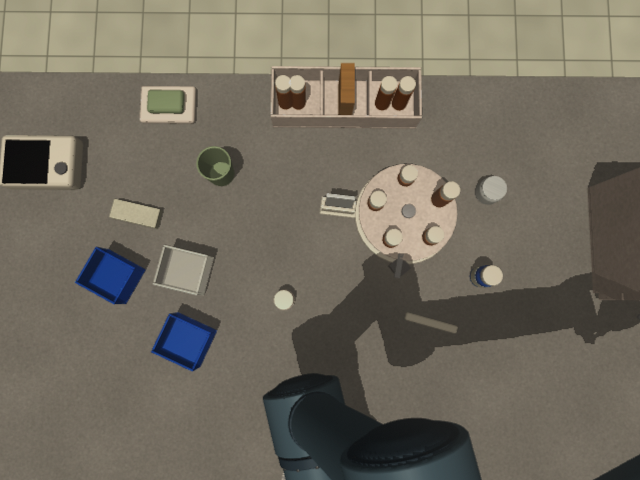

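View pics/side0.png

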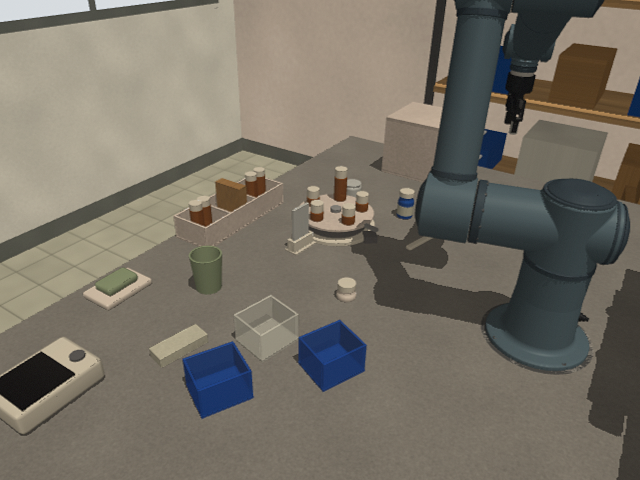

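The top view shows the carousel hub near (408,211), the tall jar at (450,190), the holder and plate at (340,203), and the acrylic box at (183,270). The tongue is at (399,265). The blue boxes are look-alikes, and the side view agrees with all of this. Next I'll zoom in and turn these pixels into positions.

```bash
cat > h.py <<'E'
import numpy as np, cv2
from scipy.spatial.transform import Rotation as Ro
def ray(c,u,v):
    d=np.array([(u-c["cx"])/c["fx"],-(v-c["cy"])/c["fy"],-1.])
    return np.array(c["origin"]),Ro.from_euler("xyz",c["attitude"]).apply(d)
def onz(c,u,v,z):
    o,d=ray(c,u,v); return (o+d*(z-o[2])/d[2])[:2]
def pix(c,p):
    q=Ro.from_euler("xyz",c["attitude"]).inv().apply(np.array(p,float)-c["origin"])
    return np.array([c["cx"]-c["fx"]*q[0]/q[2],c["cy"]+c["fy"]*q[1]/q[2]])
E
python3 - <<'E'
from cell import *
from h import *
c=get_calibration("top"); im=cv2.imread("pics/top0.png")
P=lambda n,u,v,z:print(n,onz(c,u,v,z).round(1))
P("hub",408,211,62);P("tall",450,187,150);P("tongue",399,272,50)
P("slot",339,205,36);P("platetop",340,201,125)
for n,u,v in(("b1",161,246),("b2",213,252),("b3",204,295),("b4",153,286)):P(n,u,v,70)
a=cv2.resize(im[230:310,140:230],None,fx=5,fy=5,interpolation=cv2.INTER_CUBIC)
b=cv2.resize(im[160:280,310:470],None,fx=4,fy=4,interpolation=cv2.INTER_CUBIC)
o=np.zeros((480,800,3),np.uint8);o[:480,:640]=b;
o2=cv2.resize(im[240:300,143:223],None,fx=2,fy=2);o[:120,640:800]=o2
cv2.imwrite("pics/z.png",o)
E
```

```text
hub [ 610.5 -159.2]
tall [ 645.3 -227.7]
tongue [ 476.3 -140.4]
slot [627.2  -8.3]
platetop [618.8  -5.4]
b1 [525.7 380.7]
b2 [513.9 266.9]
b3 [420.8 283.1]
b4 [438.8 394. ]
```

View pics/z.png

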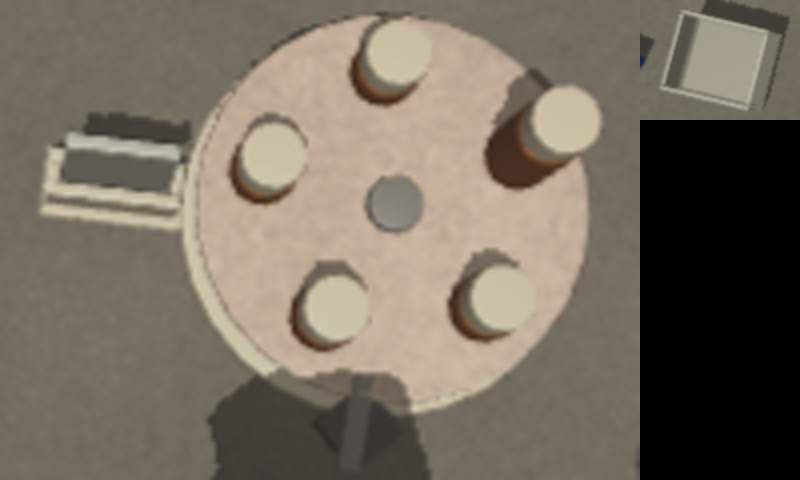

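The zoom shows the plate's top edge running from (327,195) to (355,198), the hub at (408.8,210.8) and the tall lid at (451.5,190). The acrylic rim's centre is about (180.5,269.5). I'll move above the plate using these estimates.

Run:
```python
from cell import *
from h import *
c=get_calibration("top")
P=lambda n,u,v,z:(lambda p:(print(n,p.round(1)),p)[1])(onz(c,u,v,z))
h=P("hub",408.75,210.75,62);t=P("tall",451.5,190,150);a=P("p1",327,194.75,125);b=P("p2",355,198.25,125)
g=P("tongue",398,278,50)
m=(a+b)/2;print("plate",m,"r",np.hypot(*(m-h)),"yaw",np.arctan2(*(m-h)[::-1])-np.pi/2,np.arctan2(*(a-b)[::-1])-np.pi/2)
print("tall r",np.hypot(*(t-h)),"ang",np.arctan2(*(t-h)[::-1]),"tongue",np.arctan2(*(g-h)[::-1]))
B=[P("b",143+(u-640)/2,240+v/2,70) for u,v in((681,11),(768,28),(748,108),(663,88))]
print("box",np.mean(B,0),np.arctan2(*(B[0]-B[1])[::-1])-np.pi/2,np.hypot(*(B[0]-B[1])))
s=observe();M=Ro.from_euler("xyz",s["tcp_rot"]).inv()
print(M.apply([*(m-s["position"][:2]),0]))
```

```text
hub [ 611.1 -160.9]
tall [ 639.1 -230.6]
p1 [631.7  21.8]
p2 [625.  -36.6]
tongue [ 463.1 -138. ]
plate [628.36047705  -7.4288071 ] r 154.43563604210158 yaw -0.11194080458899358 -0.11537873930384412
tall r 75.16372905608569 ang -1.1886593822756402 tongue 2.988376134350701
b [526.9 375.3]
b [509.4 279.8]
b [422.8 298.3]
b [443.1 391. ]
box [475.53783102 336.10531325] -0.18081305751216248 97.10082530372824
[ 567.78761955 -380.42781453    0.84241502]
```

Emit:
arm_command:
  targets:
    - {"dx": 568,"dy": -380,"dz": 20,"turn": -1.026,"gripper": 85}
    - {"dx": 568,"dy": -380,"dz": 20,"turn": -1.026,"gripper": 85}
    - {"dx": 568,"dy": -380,"dz": 20,"turn": -1.026,"gripper": 85}
    - {"dx": 568,"dy": -380,"dz": 20,"turn": -1.026,"gripper": 85}
    - {"dx": 568,"dy": -380,"dz": 20,"turn": -1.026,"gripper": 85}
    - {"dx": 568,"dy": -380,"dz": 20,"turn": -1.026,"gripper": 85}
    - {"dx": 568,"dy": -380,"dz": 20,"turn": -1.026,"gripper": 85}
    - {"dx": 568,"dy": -380,"dz": 20,"turn": -1.026,"gripper": 85}
    - {"dx": 568,"dy": -380,"dz": 20,"turn": -1.026,"gripper": 85}
    - {"dx": 568,"dy": -380,"dz": 20,"turn": -1.026,"gripper": 85}
    - {"dx": 568,"dy": -380,"dz": 20,"turn": -1.026,"gripper": 85}
    - {"dx": 568,"dy": -380,"dz": 20,"turn": -1.026,"gripper": 85}
    - {"dx": 568,"dy": -380,"dz": 20,"turn": -1.026,"gripper": 85}
    - {"dx": 568,"dy": -380,"dz": 20,"turn": -1.026,"gripper": 85}
    - {"dx": 568,"dy": -380,"dz": 20,"turn": -1.026,"gripper": 85}
    - {"dx": 568,"dy": -380,"dz": 20,"turn": -1.026,"gripper": 85}
    - {"dx": 568,"dy": -380,"dz": 20,"turn": -1.026,"gripper": 85}
    - {"dx": 568,"dy": -380,"dz": 20,"turn": -1.026,"gripper": 85}

```text
time_s: 1.9
position: [628.4, -9.3, 283.9]
tcp_rot: [-3.141, 0.0, 1.455]
ft_force: [0.2, -0.0, 0.3]
opening: 85.0
```

Run:
```python
from cell import *
from h import *
s=observe();print(s["position"],s["tcp_rot"],s["joints"])
c=get_calibration("wrist");im=snapshot("wrist");print(c)
cv2.imwrite("pics/w1raw.png",im)
for p in ((628.4,-7.4,125),(631.7,21.8,125),(625,-36.6,125),(611.1,-160.9,62)):
    u=pix(c,p);print(u);cv2.drawMarker(im,tuple(int(x) for x in u),(0,0,255),0,12)
cv2.imwrite("pics/w1.png",im)
```

```text
[628.43068522  -9.32087365 283.85694261] [-3.14134567e+00  1.21557276e-04  1.45501513e+00] [-1.94918868e-01  2.13586518e-01  1.63246574e+00 -1.46196347e-04
  1.29577700e+00 -7.90979340e-02]
{'fx': 401.73687567237056, 'fy': 401.73687567237056, 'cx': 318.7325893417461, 'cy': 235.04458883800118, 'origin': array([635.57449041,  61.63875943, 352.73638582]), 'attitude': array([-0.28620145,  0.00033532, -0.11516465])}
[320.22207647 238.90966405]
[320.14080801 189.76027531]
[320.1358658  284.76628923]
[320.32621528 390.86332115]
```

View pics/w1.png

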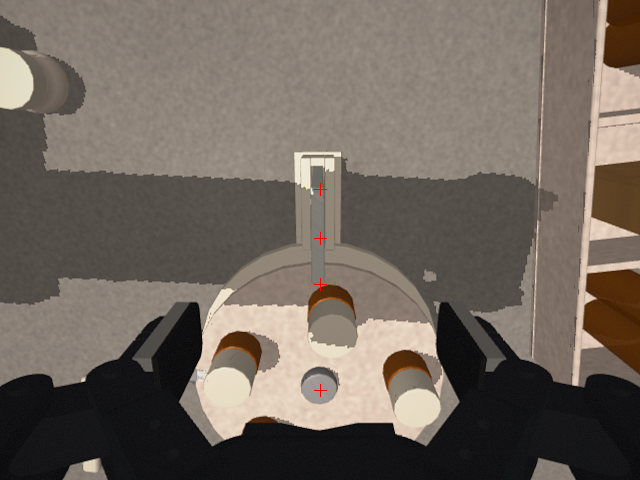

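The wrist view confirms the plate. Its top edge is centred at column 318 against my mark at 320, so the plate is about 1 mm towards -x. I'll descend and grip.

Emit:
arm_command:
  newtons: 50
  targets:
    - {"dx": 2,"dy": -1,"dz": 40,"gripper": 50}
    - {"dx": 2,"dy": -1,"dz": 75,"gripper": 50}
    - {"dx": 2,"dy": -1,"dz": 105,"gripper": 50}
    - {"dx": 2,"dy": -1,"dz": 125,"gripper": 50}
    - {"dx": 2,"dy": -1,"dz": 125,"gripper": 50}
    - {"dx": 2,"dy": -1,"dz": 125,"gripper": 0}
    - {"dx": 2,"dy": -1,"dz": 125,"gripper": 0}
    - {"dx": 2,"dy": -1,"dz": 125,"gripper": 0}
    - {"dx": 2,"dy": -1,"dz": 125,"gripper": 0}
    - {"dx": 2,"dy": -1,"dz": 125,"gripper": 0}
    - {"dx": 2,"dy": -1,"dz": 125,"gripper": 0}
    - {"dx": 2,"dy": -1,"dz": 125,"gripper": 0}

```text
invalid input at $.targets[0]: expected keys dx, dy, dz, turn, gripper
```

Emit:
arm_command:
  newtons: 50
  targets:
    - {"dx": 2,"dy": -1,"dz": 40,"turn": 0,"gripper": 50}
    - {"dx": 2,"dy": -1,"dz": 75,"turn": 0,"gripper": 50}
    - {"dx": 2,"dy": -1,"dz": 105,"turn": 0,"gripper": 50}
    - {"dx": 2,"dy": -1,"dz": 125,"turn": 0,"gripper": 50}
    - {"dx": 2,"dy": -1,"dz": 125,"turn": 0,"gripper": 50}
    - {"dx": 2,"dy": -1,"dz": 125,"turn": 0,"gripper": 0}
    - {"dx": 2,"dy": -1,"dz": 125,"turn": 0,"gripper": 0}
    - {"dx": 2,"dy": -1,"dz": 125,"turn": 0,"gripper": 0}
    - {"dx": 2,"dy": -1,"dz": 125,"turn": 0,"gripper": 0}
    - {"dx": 2,"dy": -1,"dz": 125,"turn": 0,"gripper": 0}
    - {"dx": 2,"dy": -1,"dz": 125,"turn": 0,"gripper": 0}
    - {"dx": 2,"dy": -1,"dz": 125,"turn": 0,"gripper": 0}

```text
time_s: 3.15
position: [629.0, -6.3, 161.0]
tcp_rot: [3.139, 0.001, 1.457]
ft_force: [-2.2, -0.3, 6.6]
opening: 7.3
```

The opening is 7.3 mm, so the plate is held. I'll lift it straight up.

Emit:
arm_command:
  targets:
    - {"dx": 2,"dy": 0,"dz": -15,"turn": 0,"gripper": 0}
    - {"dx": 2,"dy": 0,"dz": -40,"turn": 0,"gripper": 0}
    - {"dx": 2,"dy": 0,"dz": -70,"turn": 0,"gripper": 0}
    - {"dx": 2,"dy": 0,"dz": -100,"turn": 0,"gripper": 0}
    - {"dx": 2,"dy": 0,"dz": -130,"turn": 0,"gripper": 0}
    - {"dx": 2,"dy": 0,"dz": -150,"turn": 0,"gripper": 0}
    - {"dx": 2,"dy": 0,"dz": -150,"turn": 0,"gripper": 0}
    - {"dx": 2,"dy": 0,"dz": -150,"turn": 0,"gripper": 0}

```text
time_s: 3.95
position: [628.1, -3.9, 309.0]
tcp_rot: [3.141, -0.0, 1.457]
ft_force: [-0.7, 0.6, -1.2]
opening: 7.2
```

Run:
```python
from cell import *
from h import *
s=observe();print(s["position"],s["tcp_rot"],s["opening"])
M=Ro.from_euler("xyz",s["tcp_rot"]).inv()
print(M.apply([*(np.array([475.5,336.1])-s["position"][:2]),0]))
a=snapshot("side")[100:260,180:380];w=snapshot("wrist")
cv2.imwrite("pics/c2.png",np.hstack([cv2.resize(a,(400,320)),cv2.resize(w,(400,320))]))
```

```text
[628.13331799  -3.87126121 308.95702219] [ 3.14123723e+00 -6.27417549e-05  1.45691351e+00] 7.217406893103239
[ 3.20424284e+02 -1.90277861e+02 -4.75251890e-02]
```

View pics/c2.png

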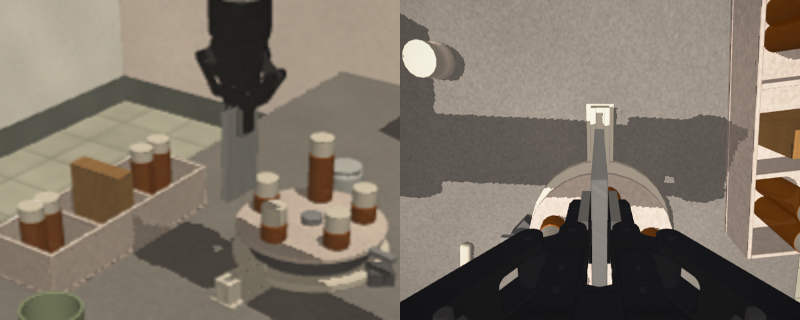

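The plate is held and clear of the holder, with its underside at about z=150. I'll carry it over the box.

Emit:
arm_command:
  targets:
    - {"dx": 40,"dy": -24,"dz": 0,"turn": 0.066,"gripper": 0}
    - {"dx": 80,"dy": -47,"dz": 0,"turn": 0.066,"gripper": 0}
    - {"dx": 120,"dy": -71,"dz": 0,"turn": 0.066,"gripper": 0}
    - {"dx": 160,"dy": -95,"dz": 0,"turn": 0.066,"gripper": 0}
    - {"dx": 200,"dy": -119,"dz": 0,"turn": 0.066,"gripper": 0}
    - {"dx": 240,"dy": -142,"dz": 0,"turn": 0.066,"gripper": 0}
    - {"dx": 280,"dy": -166,"dz": 0,"turn": 0.066,"gripper": 0}
    - {"dx": 305,"dy": -181,"dz": 0,"turn": 0.066,"gripper": 0}
    - {"dx": 320,"dy": -190,"dz": 0,"turn": 0.066,"gripper": 0}
    - {"dx": 320,"dy": -190,"dz": 0,"turn": 0.066,"gripper": 0}
    - {"dx": 320,"dy": -190,"dz": 0,"turn": 0.066,"gripper": 0}

```text
time_s: 5.15
position: [475.5, 335.2, 307.4]
tcp_rot: [-3.14, 0.002, 1.391]
ft_force: [0.6, -1.0, -1.1]
opening: 7.3
```

Run:
```python
from cell import *
from h import *
s=observe();print(s["position"],s["tcp_rot"],s["opening"])
c=get_calibration("wrist");w=snapshot("wrist")
R=Ro.from_euler("z",-.181)
for i,j in((45,50),(45,-50),(-45,50),(-45,-50)):
    p=R.apply([i,j,70])+[475.5,336.1,0];u=pix(c,p);print(u);cv2.drawMarker(w,tuple(int(x) for x in u),(0,0,255),0,12)
cv2.imwrite("pics/w3.png",w)
```

```text
[475.53418235 335.22010126 307.43614512] [-3.13976332e+00  1.70181483e-03  1.39137553e+00] 7.317177297611493
[380.99091086 144.96156549]
[375.3332084 270.2831444]
[260.24954298 144.67737532]
[265.04521807 269.98330938]
```

View pics/w3.png

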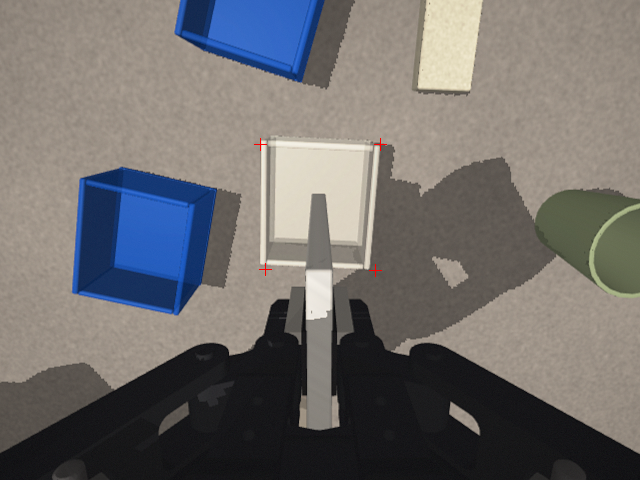

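The rim corners are at (262,139), (380,143), (370,269) and (262,264). The box is therefore turned about 0.04 rad more than I estimated and sits about 2 mm further in +y. I'll lower the plate near the +x wall so it can only lean a little.

Emit:
arm_command:
  targets:
    - {"dx": 3,"dy": 22,"dz": 0,"turn": 0.04,"gripper": 0}
    - {"dx": 3,"dy": 22,"dz": 0,"turn": 0.04,"gripper": 0}
    - {"dx": 3,"dy": 22,"dz": 30,"turn": 0.04,"gripper": 0}
    - {"dx": 3,"dy": 22,"dz": 60,"turn": 0.04,"gripper": 0}
    - {"dx": 3,"dy": 22,"dz": 90,"turn": 0.04,"gripper": 0}
    - {"dx": 3,"dy": 22,"dz": 115,"turn": 0.04,"gripper": 0}
    - {"dx": 3,"dy": 22,"dz": 132,"turn": 0.04,"gripper": 0}
    - {"dx": 3,"dy": 22,"dz": 140,"turn": 0.04,"gripper": 0}
    - {"dx": 3,"dy": 22,"dz": 144,"turn": 0.04,"gripper": 0}
    - {"dx": 3,"dy": 22,"dz": 144,"turn": 0.04,"gripper": 0}
    - {"dx": 3,"dy": 22,"dz": 144,"turn": 0.04,"gripper": 0}

```text
time_s: 6.3
position: [498.8, 334.6, 166.1]
tcp_rot: [3.14, -0.001, 1.351]
ft_force: [0.3, 0.3, -1.1]
opening: 7.4
```

Run:
```python
from cell import *
from h import *
s=observe();print(s["position"],s["ft_force"])
a=snapshot("side")[240:380,180:380];w=snapshot("wrist")
cv2.imwrite("pics/c4.png",np.hstack([cv2.resize(a,(400,280)),cv2.resize(w,(373,280))]))
```

```text
[498.79001444 334.63502234 166.09752029] [ 0.33340838  0.28079336 -1.10947063]
```

View pics/c4.png

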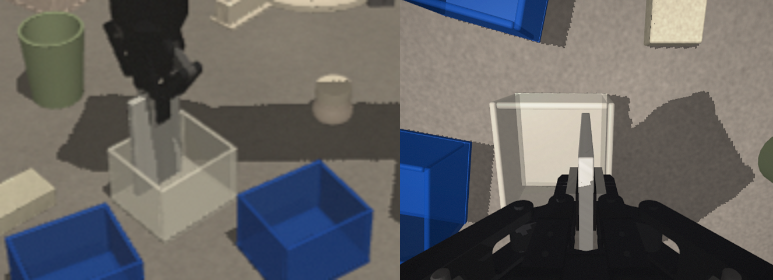

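The plate is inside the clear box with its underside about 5 mm above the floor. I'll lower the last few millimetres and release.

Emit:
arm_command:
  targets:
    - {"dx": 0,"dy": 0,"dz": 2,"turn": 0,"gripper": 0}
    - {"dx": 0,"dy": 0,"dz": 4,"turn": 0,"gripper": 0}
    - {"dx": 0,"dy": 0,"dz": 5,"turn": 0,"gripper": 0}
    - {"dx": 0,"dy": 0,"dz": 5,"turn": 0,"gripper": 0}

```text
time_s: 6.8
position: [498.5, 334.7, 161.0]
tcp_rot: [3.141, -0.0, 1.351]
ft_force: [-1.7, -0.7, 5.3]
opening: 7.3
```

Emit:
arm_command:
  targets:
    - {"dx": 0,"dy": 0,"dz": 0,"turn": 0,"gripper": 20}
    - {"dx": 0,"dy": 0,"dz": 0,"turn": 0,"gripper": 40}
    - {"dx": 0,"dy": 0,"dz": 0,"turn": 0,"gripper": 40}
    - {"dx": 0,"dy": 0,"dz": 0,"turn": 0,"gripper": 40}
    - {"dx": 0,"dy": 0,"dz": -20,"turn": 0,"gripper": 40}
    - {"dx": 0,"dy": 0,"dz": -60,"turn": 0,"gripper": 40}
    - {"dx": 0,"dy": 0,"dz": -100,"turn": 0,"gripper": 40}
    - {"dx": 0,"dy": 0,"dz": -140,"turn": 0,"gripper": 40}
    - {"dx": 0,"dy": 0,"dz": -150,"turn": 0,"gripper": 40}
    - {"dx": 0,"dy": 0,"dz": -150,"turn": 0,"gripper": 40}

```text
time_s: 7.8
position: [498.9, 334.8, 312.3]
tcp_rot: [3.138, -0.003, 1.351]
ft_force: [0.4, -0.4, -0.7]
opening: 40.2
```

Run:
```python
from cell import *
from h import *
s=observe();print(s["position"],s["tcp_rot"],s["ft_force"],s["joints"],s["opening"],s["time_s"])
a=snapshot("side")[240:380,180:380];w=snapshot("wrist")
cv2.imwrite("pics/c5.png",np.hstack([cv2.resize(a,(400,280)),cv2.resize(w,(373,280))]))
M=Ro.from_euler("xyz",s["tcp_rot"]).inv()
for t in ((639.1,-230.6),):print(M.apply([*(np.array(t)-s["position"][:2]),0]))
```

```text
[498.88326331 334.83309137 312.25251069] [ 3.13789977e+00 -2.65793681e-03  1.35084380e+00] [ 0.35434279 -0.43381914 -0.65574373] [4.02586814e-01 1.22777435e-01 1.68202922e+00 6.15052672e-06
 1.33223606e+00 6.22542808e-01] 40.209628811686194 7.8
[-5.21215779e+02  2.60210004e+02 -4.24441796e-01]
```

View pics/c5.png

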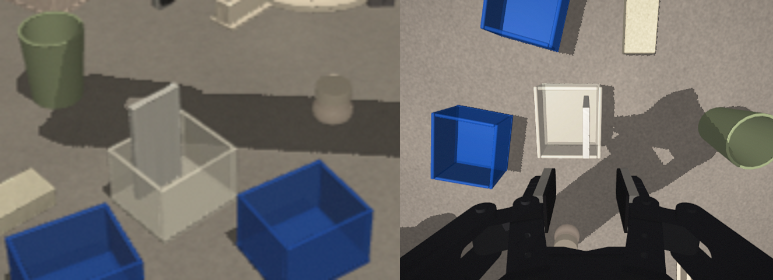

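The plate stands upright in the clear box and has been let go. I'll now go above the tall jar with the jaws tangential to the carousel.

Emit:
arm_command:
  targets:
    - {"dx": -521,"dy": 260,"dz": 0,"turn": -0.602,"gripper": 75}
    - {"dx": -521,"dy": 260,"dz": 0,"turn": -0.602,"gripper": 75}
    - {"dx": -521,"dy": 260,"dz": 0,"turn": -0.602,"gripper": 75}
    - {"dx": -521,"dy": 260,"dz": 0,"turn": -0.602,"gripper": 75}
    - {"dx": -521,"dy": 260,"dz": 0,"turn": -0.602,"gripper": 75}
    - {"dx": -521,"dy": 260,"dz": 0,"turn": -0.602,"gripper": 75}
    - {"dx": -521,"dy": 260,"dz": 0,"turn": -0.602,"gripper": 75}
    - {"dx": -521,"dy": 260,"dz": 0,"turn": -0.602,"gripper": 75}
    - {"dx": -521,"dy": 260,"dz": 0,"turn": -0.602,"gripper": 75}
    - {"dx": -521,"dy": 260,"dz": 0,"turn": -0.602,"gripper": 75}
    - {"dx": -521,"dy": 260,"dz": 0,"turn": -0.602,"gripper": 75}
    - {"dx": -521,"dy": 260,"dz": 0,"turn": -0.602,"gripper": 75}
    - {"dx": -521,"dy": 260,"dz": 0,"turn": -0.602,"gripper": 75}
    - {"dx": -521,"dy": 260,"dz": 0,"turn": -0.602,"gripper": 75}
    - {"dx": -521,"dy": 260,"dz": 0,"turn": -0.602,"gripper": 75}
    - {"dx": -521,"dy": 260,"dz": 0,"turn": -0.602,"gripper": 75}

```text
time_s: 9.5
position: [638.0, -229.1, 309.1]
tcp_rot: [-3.141, -0.001, 1.955]
ft_force: [-0.3, -0.3, -0.1]
opening: 74.8
```

Run:
```python
from cell import *
from h import *
s=observe();print(s["position"],s["tcp_rot"],s["joints"])
c=get_calibration("wrist");w=snapshot("wrist")
H=np.array([611.1,-160.9]);r=lambda a,b:H+a*np.array([np.cos(b),np.sin(b)])
for p in ((639.1,-230.6,150),(*H,62),(*r(147,3.028),20),(*r(155,1.457),36)):
    u=pix(c,p);print(u);cv2.drawMarker(w,tuple(int(x) for x in u),(0,0,255),0,12)
cv2.imwrite("pics/w6.png",w)
```

```text
[ 637.96232558 -229.10922614  309.11689354] [-3.14080689e+00 -1.26230269e-03  1.95450606e+00] [-5.11715816e-01  3.05216518e-01  1.47532787e+00  1.79789381e-04
  1.36252472e+00 -8.95463354e-01]
[321.73368546 246.07406923]
[321.45912044 115.37862478]
[161.02090951  24.71312742]
[424.36602575 -81.56900337]
```

View pics/w6.png

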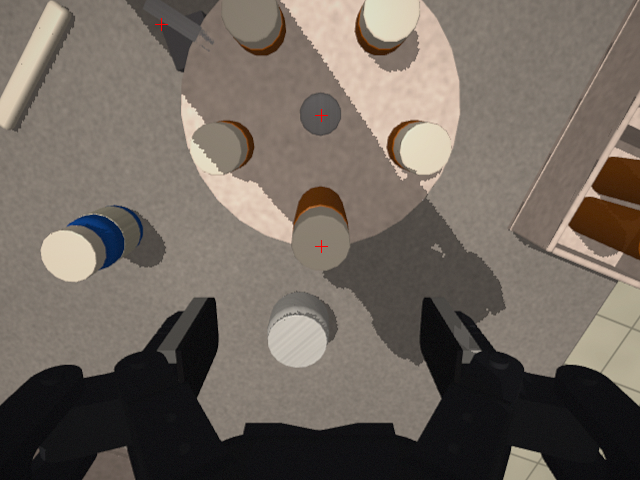

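My marks fit well. The tall lid is at (321,243) against a predicted 246, and the hub is exact. I'll descend and grip the lid.

Emit:
arm_command:
  newtons: 40
  targets:
    - {"dx": -0.5,"dy": 0,"dz": 30,"turn": 0,"gripper": 75}
    - {"dx": -0.5,"dy": 0,"dz": 65,"turn": 0,"gripper": 75}
    - {"dx": -0.5,"dy": 0,"dz": 95,"turn": 0,"gripper": 75}
    - {"dx": -0.5,"dy": 0,"dz": 113,"turn": 0,"gripper": 75}
    - {"dx": -0.5,"dy": 0,"dz": 119,"turn": 0,"gripper": 75}
    - {"dx": -0.5,"dy": 0,"dz": 119,"turn": 0,"gripper": 75}
    - {"dx": -0.5,"dy": 0,"dz": 119,"turn": 0,"gripper": 30}
    - {"dx": -0.5,"dy": 0,"dz": 119,"turn": 0,"gripper": 30}
    - {"dx": -0.5,"dy": 0,"dz": 119,"turn": 0,"gripper": 30}
    - {"dx": -0.5,"dy": 0,"dz": 119,"turn": 0,"gripper": 30}
    - {"dx": -0.5,"dy": 0,"dz": 119,"turn": 0,"gripper": 30}

```text
time_s: 10.65
position: [639.2, -231.5, 193.0]
tcp_rot: [3.14, 0.002, 1.953]
ft_force: [-1.0, 1.9, 6.2]
opening: 35.0
```

Run:
```python
from cell import *
from h import *
s=observe();p=s["position"][:2]-[611.1,-160.9];print(s["position"],s["tcp_rot"][2],np.hypot(*p),np.arctan2(p[1],p[0]),s["opening"])
for t in np.arange(.13,2.15,.13):print(round(75-75*np.cos(t)),round(-75*np.sin(t)),round(t,2))
```

```text
[ 639.18126544 -231.5250063   192.97411699] 1.95275665331715 76.00295378778085 -1.1923512979155857 35.007827374957635
1 -10 0.13
3 -19 0.26
6 -29 0.39
10 -37 0.52
15 -45 0.65
22 -53 0.78
29 -59 0.91
37 -65 1.04
46 -69 1.17
55 -72 1.3
64 -74 1.43
74 -75 1.56
84 -74 1.69
93 -73 1.82
103 -70 1.95
112 -65 2.08
```

The lid is gripped. I'll do the first half of the arc, then check.

Emit:
arm_command:
  targets:
    - {"dx": 1,"dy": -10,"dz": 0,"turn": 0.13,"gripper": 30}
    - {"dx": 3,"dy": -19,"dz": 0,"turn": 0.26,"gripper": 30}
    - {"dx": 6,"dy": -29,"dz": 0,"turn": 0.39,"gripper": 30}
    - {"dx": 10,"dy": -37,"dz": 0,"turn": 0.52,"gripper": 30}
    - {"dx": 15,"dy": -45,"dz": 0,"turn": 0.65,"gripper": 30}
    - {"dx": 22,"dy": -53,"dz": 0,"turn": 0.78,"gripper": 30}
    - {"dx": 29,"dy": -59,"dz": 0,"turn": 0.91,"gripper": 30}
    - {"dx": 37,"dy": -65,"dz": 0,"turn": 1.04,"gripper": 30}
    - {"dx": 37,"dy": -65,"dz": 0,"turn": 1.04,"gripper": 30}
    - {"dx": 37,"dy": -65,"dz": 0,"turn": 1.04,"gripper": 30}

```text
time_s: 11.65
position: [564.4, -221.4, 193.0]
tcp_rot: [3.14, 0.001, 0.914]
ft_force: [-4.7, 1.1, 8.6]
opening: 35.2
```

Run:
```python
from cell import *
from h import *
s=observe();p=s["position"][:2]-[611.1,-160.9];print(s["position"],s["tcp_rot"],np.hypot(*p),np.arctan2(p[1],p[0]),s["opening"],s["ft_force"])
```

```text
[ 564.36912371 -221.35391194  192.97326806] [3.14035123e+00 7.73397288e-04 9.13975959e-01] 76.40975243767276 -2.228855697078562 35.22052274420125 [-4.7233983   1.12136568  8.62155427]
```

Tracking is good and forces are small. There are 1.026 rad left.

Emit:
arm_command:
  targets:
    - {"dx": 1,"dy": -10,"dz": 0,"turn": 0.13,"gripper": 30}
    - {"dx": 3,"dy": -19,"dz": 0,"turn": 0.26,"gripper": 30}
    - {"dx": 6,"dy": -29,"dz": 0,"turn": 0.39,"gripper": 30}
    - {"dx": 10,"dy": -37,"dz": 0,"turn": 0.52,"gripper": 30}
    - {"dx": 15,"dy": -45,"dz": 0,"turn": 0.65,"gripper": 30}
    - {"dx": 22,"dy": -53,"dz": 0,"turn": 0.78,"gripper": 30}
    - {"dx": 29,"dy": -59,"dz": 0,"turn": 0.91,"gripper": 30}
    - {"dx": 36.5,"dy": -64.3,"dz": 0,"turn": 1.03,"gripper": 30}
    - {"dx": 36.5,"dy": -64.3,"dz": 0,"turn": 1.03,"gripper": 30}
    - {"dx": 36.5,"dy": -64.3,"dz": 0,"turn": 1.03,"gripper": 30}
    - {"dx": 36.5,"dy": -64.3,"dz": 0,"turn": 1.03,"gripper": 30}

```text
time_s: 12.75
position: [534.7, -152.3, 192.9]
tcp_rot: [-3.141, 0.005, -0.115]
ft_force: [-12.3, 4.5, 17.1]
opening: 34.7
```

Run:
```python
from cell import *
from h import *
s=observe();p=s["position"][:2]-[611.1,-160.9];print(s["position"],s["tcp_rot"],np.hypot(*p),np.arctan2(p[1],p[0])%6.283,s["opening"],s["ft_force"],s["joints"])
im=snapshot("top");c=get_calibration("top");H=np.array([611.1,-160.9])
f=4
a=cv2.resize(im[150:290,310:470],None,fx=f,fy=f,interpolation=cv2.INTER_CUBIC)
for r,b,z in ((147,3.028,20),(75,3.028+.2*0,150),(155,1.457,36)):
    u=(pix(c,(*(H+r*np.array([np.cos(b),np.sin(b)])),z))-[310,150]+.5)*f;print(u)
    cv2.drawMarker(a,tuple(int(x) for x in u),(0,0,255),0,10)
cv2.imwrite("pics/t7.png",a)
```

```text
[ 534.73572526 -152.34727995  192.92918751] [-3.14127504  0.00481435 -0.11487487] 76.84173004644113 3.0300584876483834 34.687206707676474 [-12.25928529   4.50671894  17.05928238] [-4.80995785e-01  1.58347214e-01  1.87596053e+00 -1.59161981e-03
  1.11189439e+00  1.20538449e+00]
[355.57101101 512.65705813]
[416.44984448 360.48586345]
[115.55222302 219.34097316]
```

View pics/t7.png

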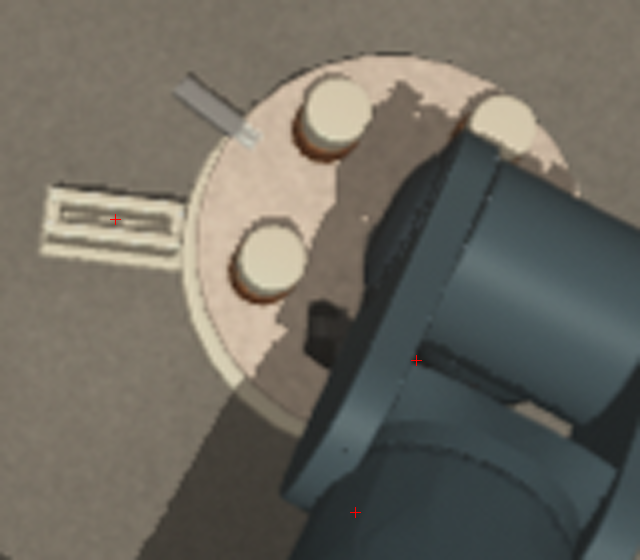

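The tongue has passed the empty slot and two short lids are visible, at (335,108) and (272,257) in the crop. I'll use those lids to check the carousel angle independently of the grip.

Run:
```python
from cell import *
from h import *
c=get_calibration("top");H=onz(c,408.75,210.75,62)
for f,(du,dv),L in (("top0",(310,160),[(399,52),(273,155),(337,308),(501,297)]),("t7",(310,150),[(337,107),(272,255)])):
    for u,v in L:
        p=onz(c,du+u/4-.5,dv+v/4-.5,102)-H;a=np.arctan2(p[1],p[0])
        q=(a-np.pi+.114)%(2*np.pi/5);print(f,np.hypot(*p).round(1),"q mod 72deg",q.round(3),(q-2*np.pi/5).round(3))
# lid circle fit in raw full picture
im=cv2.imread("pics/t7.png");g=cv2.medianBlur(cv2.cvtColor(im,cv2.COLOR_BGR2GRAY),5)
r=cv2.HoughCircles(g,cv2.HOUGH_GRADIENT,1.5,60,param1=80,param2=25,minRadius=28,maxRadius=42);print(r)
w=snapshot("wrist");cv2.imwrite("pics/w8.png",w)
cw=get_calibration("wrist");print([pix(cw,(*(H+s*np.array([np.cos(3.028),np.sin(3.028)])),z)) for s,z in((147,20),(0,62),(75,150))])
```

```text
top0 76.2 q mod 72deg 0.821 -0.435
top0 76.2 q mod 72deg 0.803 -0.454
top0 74.5 q mod 72deg 0.799 -0.457
top0 72.5 q mod 72deg 0.807 -0.45
t7 78.0 q mod 72deg 0.013 -1.243
t7 75.6 q mod 72deg 1.233 -0.023
[[[273.75 257.25  32.8 ]
  [338.25 110.25  31.  ]
  [503.25 131.25  34.15]
  [159.75 209.25  39.4 ]
  [237.75 177.75  36.1 ]]]
[array([317.95890058, 332.47956829]), array([317.39634683, 101.67197169]), array([316.87919353, 343.58119173])]
```

View pics/w8.png

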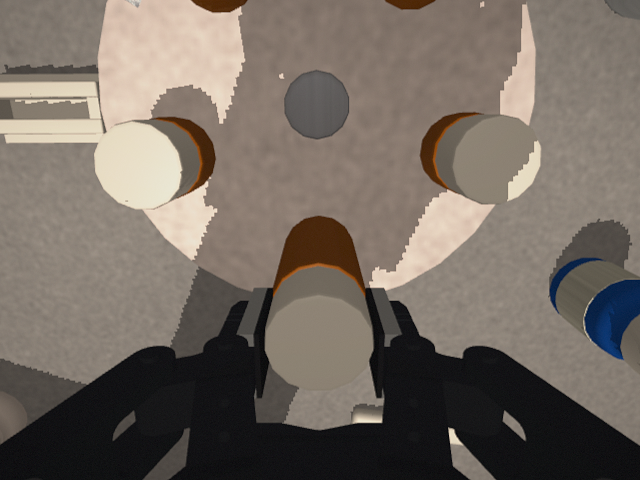

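The wrist view has the tall lid centred at column 319 and the hub at 317, in line with the pointer direction. The short lids in the top view give q ≈ -0.005. I'll ease the small radial load, settle, and check once more.

Emit:
arm_command:
  targets:
    - {"dx": 0.5,"dy": 0,"dz": -0.5,"turn": 0,"gripper": 30}
    - {"dx": 1,"dy": 0,"dz": -1,"turn": 0,"gripper": 30}
    - {"dx": 1,"dy": 0,"dz": -1,"turn": 0,"gripper": 30}
    - {"dx": 1,"dy": 0,"dz": -1,"turn": 0,"gripper": 30}
    - {"dx": 1,"dy": 0,"dz": -1,"turn": 0,"gripper": 30}

```text
time_s: 13.35
position: [534.9, -152.4, 193.0]
tcp_rot: [-3.141, 0.007, -0.115]
ft_force: [-13.8, 3.8, 13.9]
opening: 35.2
```

Run:
```python
from cell import *
from h import *
s=observe();p=s["position"][:2]-[611.1,-160.9];print(s["position"],np.hypot(*p),np.arctan2(p[1],p[0])%6.283,s["opening"],s["ft_force"],abs(s["qvel"]).max())
w=snapshot("wrist");a=snapshot("side")
cv2.imwrite("pics/c9.png",np.hstack([cv2.resize(a[140:380,140:460],(427,320)),cv2.resize(w,(373,320))]))
```

```text
[ 534.89367713 -152.35578352  192.95808302] 76.68381368418683 3.0299394299242137 35.22290784586389 [-13.75156216   3.77673281  13.85638214] 0.0017596196490031854
```

View pics/c9.png

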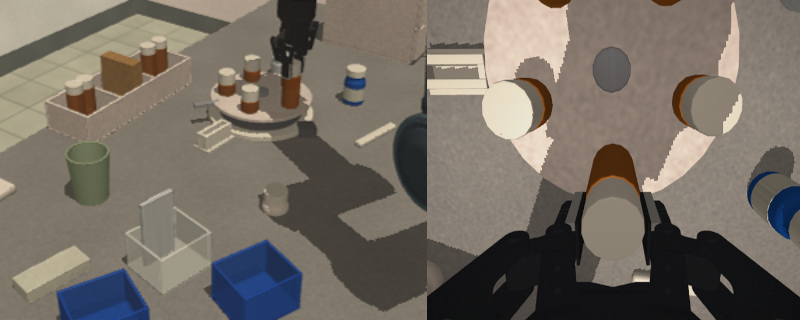

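The plate stands upright in the clear box, the jar is gripped at the pointer and nothing is moving. I'll hand it in.

```bash
python3 -c "
from cell import *
job_done()"
```

```text
the job is handed in; nothing more can be done
```

The job is done and handed in at about 13.5 s of robot time. I lifted the stop plate out of its holder and let go of it in the clear acrylic box. I then gripped the tall jar's lid and turned the carousel about 2.07 rad to the pointer, where the gripper is still holding it.

**Plate:** the last side view shows it standing upright in the clear box. In the pictures I viewed, the other things on the counter look to be where they were.

**Carousel angle:**
- The gripper's position puts the tall jar at 3.030 rad, against an aim of 3.028.
- The two short lids visible from above gave +0.013 and -0.023 rad, which average to about -0.005.
- The wrist view shows the lid and hub in line to within 2 pixels.
- The arm hid the pointer itself, so its direction comes from the holder's position and not from a direct view.

**Forces:** the jar was still pushing the gripper outward with about 14 N, and there was about 14 N upward on the tool. A final 1 mm adjustment to ease this lowered the upward force from 17 N but did not lower the outward one, and I left it.

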